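Unlock the discard box and post a used microplate through its flap

TASK

The used full-size microplate standing in the rack has to go into the discard box, whose sprung flap is locked. Feel which way the lock knob on the lid gives (its thread may be of either hand) and turn it that way as far as it goes; then push the plate on edge down through the flap and let go, so that it drops right inside and the flap swings shut. Leave the lock open, and leave the other two items in the rack and the bottle, tip box and jar where they are.

Things in the scene. Friction and masses are not known exactly. Their poses are not given: they have to be found in the camera images.
- discard_box: Fixed white plastic waste box with a grey lid, 200 x 210 mm on plan, 170 mm high; stands anywhere left or right of the robot, turned up to 0.3 rad. Origin on the table under the box, z up; box extends x -100..100, y -100..120 mm (own axes). Lid has a rectangular opening x -75..75, y -70..0 mm (long side along own x), closed by the flap; the lock knob's axis is at x 0, y 70 mm. Inside under the flap is a chamber 180 x 104 mm (y -90..14) with its floor 8 mm above the table.
- opening (a point): Centre of the flap opening at the lid's top face (170 mm above the table; box frame x 0, y -35 mm). Opening 150 mm (box x) by 70 mm (box y). Axes as the box.
- flap (a joint): Angle of the aluminium flap (148 x 68 x 4 mm, flush with the lid), rad: 0 = shut, positive = swung down into the box, limit 1.5. Hinged along the opening's long side farther from the knob (box y -70 mm); the edge beside the knob swings down. Weak spring (under 0.05 N m) shuts it. While locked, the bolt lies under that edge's tongue and it cannot open.
- knob_grip (a point): On the lock knob's axis, 203 mm above the table, at mid-height of its grip bar. The point's x axis runs along the bar and turns with the knob. Bar 64 mm long, 14 mm thick, 187 to 214 mm above the table, across a 60 mm disc (from 176 mm up) on a 72 mm steel base ring.
- lock_knob (a joint): Angle of the lock knob, rad, positive = counter-clockwise from above; starts within 0.1 of 0 (bar along box x). It is stiff to turn by about 0.06 N m. Its thread is of either hand, drawn anew each time and not visible: one way it stops dead about 0.25 rad from 0, the other way it turns on to a stop at 2.6 rad (so +2.6 or -2.6).
- bolt (a joint): Position of the sliding steel bolt along box x, m: 0.0106 x knob angle. Near 0 it lies under a tongue on the flap's free edge (locked); the flap is free once it is more than 0.018 either way, and it counts as fully withdrawn from 0.023 either way (knob angle 2.17; its end is 0.0276 at the knob's stop). A small steel tab in a black slot on the lid, between flap and knob, moves with it.
- rack: Fixed grey plastic rack, 150 x 200 mm, on the side opposite the box, turned up to 0.3 rad. Origin on the table under its centre, z up. Three slots 19 mm wide run along its own x at y -66, 0 and +66 mm; slot floor 10 mm, cheeks 42 mm above the table.
- microplate: The used plate to discard: white, 127 long x 15 thick x 85 mm high, standing on its long edge in any one of the rack's slots (the only item both 127 mm long and 85 mm high; top at 95 mm above the table). Origin at the centre of its lower edge face; x along its length, y across its thickness, z up. 0.10 to 0.17 kg.
- half_plate: Bystander in another slot: white half-height plate 127 x 15 x 50 mm; origin as for the microplate.
- slide_case: Bystander in another slot: plain white case 80 x 15 x 75 mm; origin as for the microplate.
- wash_bottle: Bystander: loose bottle, 60 mm diameter, 220 mm tall, standing between the box and the rack, ahead of the robot. Origin at the centre of its base.
- tip_box: Bystander: loose grey tip box 122 x 60 x 63 mm, on the table between the box and the rack, nearer the robot than the bottle. Origin at the centre of its base.
- jar: Bystander: loose amber jar, 64 mm diameter, 85 mm tall, beyond the box and rack. Origin at the centre of its base.

How it is judged:
On the way, in this order (a step that is already met when the one before it is completed fails the run):
1. the lock bolt is fully withdrawn (23 mm or more to either side) by turning the knob the way it gives ((value of joint bolt above 0.023 m or value of joint bolt below -0.023 m)), for 0.2 s.
2. the plate pushes the flap open: flap past 0.5 rad with the plate's lower edge in the opening (value of joint flap above 0.5 rad and x of microplate in the frame of discard_box between -0.09 and 0.09 m and y of microplate in the frame of discard_box between -0.09 and 0.02 m and z of microplate in the frame of discard_box below 0.165 m), for 0.02 s.
At the end, for the whole second after the job is handed in: The microplate lies at rest inside the discard box (its origin within the chamber, lower than 120 mm above the table), the flap is shut (within 0.1 rad), and the bolt is still withdrawn by at least 23 mm to one side (x of microplate in the frame of discard_box between -0.09 and 0.09 m and y of microplate in the frame of discard_box between -0.09 and 0.02 m and z of microplate in the frame of discard_box between -0.01 and 0.12 m and value of joint flap below 0.1 rad and (value of joint bolt above 0.023 m or value of joint bolt below -0.023 m) and linear speed of microplate below 0.05 m/s); the robot touches nothing.
It fails at once if the wash bottle is moved by more than 30 mm (distance of wash_bottle from where it was at the start of the episode above 0.03 m).
It fails at once if the tip box is moved by more than 30 mm (distance of tip_box from where it was at the start of the episode above 0.03 m).
It fails at once if the jar is moved by more than 30 mm (distance of jar from where it was at the start of the episode above 0.03 m).
It fails at once if the half-height plate is moved by more than 30 mm (distance of half_plate from where it was at the start of the episode above 0.03 m).
It fails at once if the slide case is moved by more than 30 mm (distance of slide_case from where it was at the start of the episode above 0.03 m).
It also fails if it takes over 72 s, if anything falls off the work surface, if the arm or the gripper's body presses on something with over 40 N, if the wrist force passes 120 N, or if a joint passes its speed limit or range.

ROBOT

A 6-joint arm with a two-finger parallel gripper is mounted at the origin on the work surface. World frame = base frame: x ahead of the robot, y to its left, z up, the work surface at z = 0. Lengths are in m, angles in rad, forces in N, time in s.
With the tool pointing down it reaches from about 0.325 to 0.875 m from the base axis. Payload 4.4 kg.
Tool frame: the origin (TCP) lies on the centre line of the jaws, within the pads' length; the fingertips stand 11 mm ahead of it and the grasp point (between the pads) lies 8 mm behind it; x points along the fingers, y is the direction in which the jaws open and shut, and the axes are right-handed (so a half turn about x gives the same grasp; the last joint's range is limited). The gripper opens to 85 mm and grips with 20 to 120 N. Pads are 22 mm wide; open, the fingers measure 114 mm over their backs; the gripper's body (76 mm by 85 mm) begins 54 mm behind the grasp point. The pads swing forward as they close: fully open they stand 13 mm farther back than shut.
Start: joints at [1.165, 0.207, 1.542, -0, 1.393, -0.15], TCP at [0.145, 0.556, 0.242] pointing down, gripper open.
Joint ranges: [-2.73, 2.73], [-0.86, 2.22], [0.23, 2.46], [-1.11, 4.25], [0.08, 2.63], [-2.82, 2.82]. Speed limits (rad/s): [2.79, 2.79, 3.14, 3.14, 3.14, 3.14].

INTERFACE

Orientations are given as a rotation vector (axis times angle).
In Python, from workcell import bot gives the robot as it stands.
- The arm moves only by the tool move_arm, never from a script. Its arguments are lists of equal length, an entry for each row: "dp": the shift along the tool's x, y, z in mm, a list of three; "roll": the turn about the tool's x in degrees. In form: {"dp": [[dx, dy, dz], ...], "roll": [roll, ...]}. A call has 1 to 5 rows; each row is the pose to reach, as a shift and turn from the pose commanded when the call began, along the tool's axes at that moment; what a row does not reach only later rows make up. A row lasts 1/10 s, in which the tool goes at most 50 mm and 8.59 degrees, less where a joint would pass 70% of its speed; a pose out of reach is approached as far as the arm can. A call with a gripper value outside its range is refused whole. "fingers" is the closure, from 0 (fully open) to 1 (shut), set as the call begins (left out, the last holds). The fingers move at their own pace and stop on an object; "grip_force" is the grip in N (left out, the last holds). Time passes only in rows, so rows that repeat a pose let the fingers close. It gives the time, the measured TCP pose, the force and the opening at its end, in the units of the state.
- bot.read_state(): the state, without advancing time (a new reading comes with each control period).
- bot.read_camera(name): name is "side" or "top" or "wrist"; returns the picture (384x512x3 uint8, blue, green, red); there is no depth.
- bot.get_calibration(name): a dict with "K" (3x3 intrinsics, pixels), "R" (3x3) and "t" (3): a world point X has camera coordinates R X + t; the wrist camera has in their place "hand_eye" (4x4, takes a point from camera to tool coordinates, whose origin is the TCP and whose axes are the tool frame's). Camera axes: x right, y down, z forward; pixel columns grow to the right and rows downward; lengths in m; the calibration is good to about 2 mm. The wrist camera is an equidistant fisheye: a pixel r from the principal point sees the ray r / f radians off the axis. A picture is of the moment at which its call begins: read the wrist's pose just before it. get_calibration takes no time and is no camera call.
- bot.sign_off(): hands the job in, once; it reports no verdict.
The state is a dict: "time": time; "qpos": joint angles; "qvel": joint speeds; "joint_efforts": joint torques, N m; "eef_pos": TCP position; "tool_rot": TCP orientation; "wrist_force": force on the tool from outside, world axes, zero at the start; "ft_torque": the same for the moment, N m; "opening": finger opening in m.
Only numpy, scipy, OpenCV 4.12 (cv2) and the standard library are available. Lean on these libraries where they do the work, as an engineer would, in place of code of your own. Each camera call takes 0.05 s, during which the arm holds its last target. There are 200 camera calls.

## Working session

There is one attempt and no reset: what is moved stays moved. The work goes in short steps, Python scripts to look and compute and a tool call to move; the robot and the scene stay as the last step left them, time stands still between calls to the robot, and variables do not carry over. Pictures are saved under pics/ and viewed, about 8 in all and at most 12, crops included, and the job is handed in when it is done.

Besides the shell and the picture viewer there is one more tool, called after "Call:" as a command line: name --pt "numbers of a row" for each row, then --argument value for the rest. move_arm: Moves the arm, as the interface text tells. Its arguments: {"type":"object","properties":{"dp":{"type":"array","items":{"type":"array","items":{"type":"number"}}},"roll":{"type":"array","items":{"type":"number"}},"fingers":{"type":"number"},"grip_force":{"type":"number"}},"required":["dp","roll"]}

```bash
mkdir -p pics; python3 - <<'E'
from workcell import bot
import cv2
for n in("top","side"):
    cv2.imwrite(f"pics/{n}0.png",bot.read_camera(n)); c=bot.get_calibration(n); print(n,c)
print(bot.get_calibration("wrist")); print(bot.read_state())
E
```

```text
top {'K': array([[359.77253325,   0.        , 251.60715457],
       [  0.        , 359.77253325, 189.59826404],
       [  0.        ,   0.        ,   1.        ]]), 'R': array([[-0.01123926, -0.99991609,  0.00644076],
       [-0.99508427,  0.01055069, -0.09846815],
       [ 0.09839193, -0.00751581, -0.99511936]]), 't': array([0.0120019 , 0.62050382, 0.86460773])}
side {'K': array([[458.75349427,   0.        , 260.07247065],
       [  0.        , 458.75349427, 197.13421886],
       [  0.        ,   0.        ,   1.        ]]), 'R': array([[-0.81879803, -0.57400503, -0.00938168],
       [-0.37751288,  0.5506767 , -0.74447243],
       [ 0.43249719, -0.60603085, -0.66758729]]), 't': array([0.49057202, 0.335393  , 0.82689538])}
{'K': array([[297.31863964,   0.        , 254.78698087],
       [  0.        , 297.31863964, 192.09257268],
       [  0.        ,   0.        ,   1.        ]]), 'hand_eye': array([[ 1.66776773e-05, -2.57184968e-01,  9.66362195e-01,
        -1.31367894e-01],
       [ 9.99999931e-01, -3.54764308e-04, -1.11674198e-04,
         8.95472186e-04],
       [ 3.71551741e-04,  9.66362130e-01,  2.57184945e-01,
        -6.52943802e-02],
       [ 0.00000000e+00,  0.00000000e+00,  0.00000000e+00,
         1.00000000e+00]])}
{'time': 0.1, 'qpos': array([ 1.16549018e+00,  2.07355053e-01,  1.54280800e+00,  2.75709566e-06,
        1.39352446e+00, -1.50517550e-01]), 'qvel': array([-0.00040209, -0.00136677, -0.00209474,  0.00013761, -0.0002678 ,
        0.00058242]), 'joint_efforts': array([-1.10318670e-03, -3.84091330e+01, -2.92548054e+01, -3.32930340e-04,
        4.85719589e-03, -1.28760132e-05]), 'eef_pos': array([0.14467836, 0.55581419, 0.24123182]), 'tool_rot': array([ 0.19844365,  1.56210367, -0.20161409]), 'wrist_force': array([ 0.57114909, -0.03749335,  0.44997907]), 'ft_torque': array([-0.05404906,  0.00591849,  0.01340728]), 'opening': 0.08530675022520406}
```

View pics/top0.png

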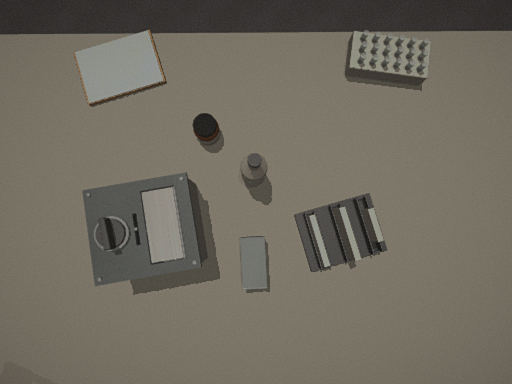

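View pics/side0.png

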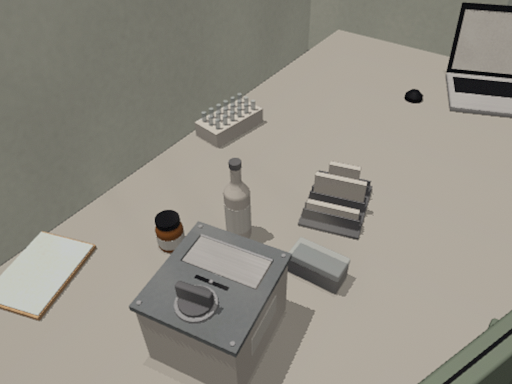

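The top view shows the box on the left (flap at about (163,225), knob at about (111,234)). The rack is on the right at (341,232). In the side view the tall, long item is in the middle slot. Next I'll zoom in for precise pixels.

```bash
python3 - <<'E'
import cv2,numpy as np
im=cv2.imread("pics/top0.png")
a=cv2.resize(im[168:293,78:208],None,fx=3,fy=3,interpolation=cv2.INTER_CUBIC)
b=cv2.resize(im[168:293,270:400],None,fx=3,fy=3,interpolation=cv2.INTER_CUBIC)
o=np.hstack([a,b]); o=np.clip(o.astype(float)*1.5,0,255).astype('u1'); cv2.imwrite("pics/crop.png",o);print(o.shape)
E
```

```text
(375, 780, 3)
```

View pics/crop.png

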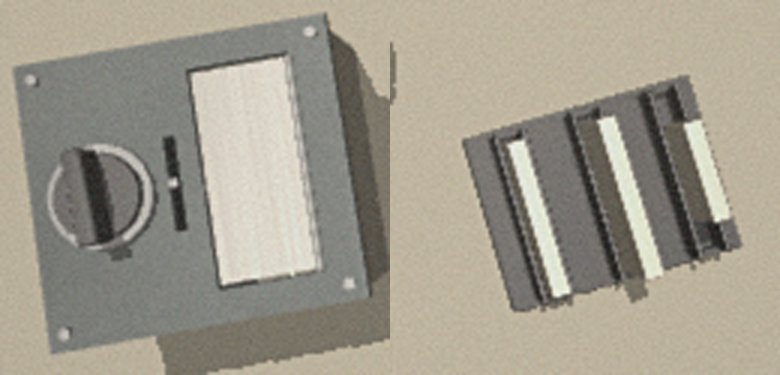

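The crop shows the lid corners at (15,67), (327,13), (369,297) and (51,353), with the knob ring centred at (102,196). The opening spans (188,72) to (322,268). The microplate is in the middle slot, with its top from (605,117) to (655,279).

```bash
cat > h.py <<'E'
import numpy as np
from scipy.spatial.transform import Rotation as Ro
from scipy.optimize import least_squares
from workcell import bot
def unproj(n,uv,z):
    c=bot.get_calibration(n); uv=np.atleast_2d(uv)
    d=np.c_[uv,np.ones(len(uv))]@np.linalg.inv(c["K"]).T@c["R"]; o=-c["R"].T@c["t"]
    return o+d*((z-o[2])/d[:,2])[:,None]
def fit(local,world):
    r=lambda p:(np.c_[np.cos(p[2])*local[:,0]-np.sin(p[2])*local[:,1]+p[0],np.sin(p[2])*local[:,0]+np.cos(p[2])*local[:,1]+p[1]]-world[:,:2]).ravel()
    s=least_squares(r,[*world[:,:2].mean(0),0]); return s.x,r(s.x)
def tp(p,q): c,s=np.cos(p[2]),np.sin(p[2]); return np.array([p[0]+c*q[0]-s*q[1],p[1]+s*q[0]+c*q[1]])
def tool(): # state and tool rotation
    s=bot.read_state(); return s,Ro.from_rotvec(s["tool_rot"])
E
python3 - <<'E'
from h import *
np.set_printoptions(precision=4,suppress=True)
P=lambda l,x0:(np.array(l)-[x0,0]+.5)/3-.5+[78 if x0==0 else 270,168]
lid=unproj("top",P([(15,67),(327,13),(369,297),(51,353)],0),.17)
op=unproj("top",P([(188,72),(287,55),(322,268),(219,286)],0),.17)
b,r=fit(np.array([(.1,.12),(.1,-.1),(-.1,-.1),(-.1,.12)]),lid); print("box",b,r)
b2,r=fit(np.array([(.075,0),(.075,-.07),(-.075,-.07),(-.075,0)]),op); print("box by opening",b2,r)
b=(b+b2)/2
print("knob pred",tp(b,(0,.07)),"seen",unproj("top",P([(102,196)],0),.176),"opening",tp(b,(0,-.035)))
kb=unproj("top",P([(74,150),(104,243)],0),.2); print("bar",kb)
k=unproj("top",P([(463,139),(687,75),(742,247),(515,312)],390),.042)
q,r=fit(np.array([(.075,.1),(.075,-.1),(-.075,-.1),(-.075,.1)]),k); print("rack",q,r)
p=unproj("top",P([(597,118),(614,116),(663,277),(646,280)],390),.095)
m,r=fit(np.array([(.0635,.0075),(.0635,-.0075),(-.0635,-.0075),(-.0635,.0075)]),p); print("plate",m,r)
s,R=tool(); print(R.as_matrix())
E
```

```text
box [0.5311 0.226  0.1586] [ 0.0012  0.0006  0.0001  0.0004 -0.0007 -0.0012 -0.0006  0.0002]
box by opening [0.5311 0.227  0.1653] [ 0.0002  0.0001  0.0005 -0.0001 -0.0002  0.0007 -0.0004 -0.0006]
knob pred [0.5198 0.2956] seen [[0.5198 0.2945 0.176 ]] opening [0.5368 0.192 ]
bar [[0.5508 0.3048 0.2   ]
 [0.4894 0.2833 0.2   ]]
rack [ 0.514  -0.2093  0.2655] [ 0.0016  0.0044  0.0038 -0.0036 -0.0011 -0.0045 -0.0043  0.0036]
plate [ 0.5113 -0.2171  0.2595] [-0.0011  0.0006  0.0014 -0.0008  0.0008 -0.0007 -0.001   0.0008]
[[-0.0008  0.252   0.9677]
 [-0.0019  0.9677 -0.252 ]
 [-1.     -0.0021 -0.0003]]
```

Call:
move_arm --pt "-15 -16 43" --pt "-25 -32 86" --pt "-25 -48 129" --pt "-25 -64 172" --pt "-25 -79 214" --roll '[0,0,0,0,0]' --fingers 0

```text
time: 0.6
eef_pos: [0.3332, 0.4246, 0.267]
tool_rot: [0.2, 1.562, -0.2]
wrist_force: [0.6, 0.0, -0.4]
opening: 0.0857
```

Call:
move_arm --pt "0 -16 43" --pt "0 -32 86" --pt "0 -48 129" --pt "0 -64 172" --pt "0 -79 215" --roll '[-5,-11,-17,-22,-27]'

```text
time: 1.1
eef_pos: [0.5213, 0.2939, 0.2667]
tool_rot: [-0.173, 1.565, 0.172]
wrist_force: [0.5, 1.0, 0.1]
opening: 0.0854
```

Call:
move_arm --pt "0 0 0" --pt "0 0 0" --roll '[0,0]'

```text
time: 1.3
eef_pos: [0.5205, 0.2945, 0.2663]
tool_rot: [-0.168, 1.566, 0.168]
wrist_force: [-1.1, 0.7, -0.0]
opening: 0.0858
```

```bash
python3 - <<'E'
from h import *
import cv2
s,R=tool(); cv2.imwrite("pics/w1.png",bot.read_camera("wrist"))
print(s["time"],s["eef_pos"],R.as_matrix().round(3),s["qpos"].round(3),s["wrist_force"])
T=bot.get_calibration("wrist");Rc=R.as_matrix()@T["hand_eye"][:3,:3];tc=s["eef_pos"]+R.as_matrix()@T["hand_eye"][:3,3]
def pj(X):
    c=Rc.T@(np.array(X)-tc);n=np.hypot(c[0],c[1]);th=np.arctan2(n,c[2]);return T["K"][0,0]*th*c[:2]/n+T["K"][:2,2]
for X in [(.5198,.295,.214),(.551,.302,.214),(.489,.288,.214),(.5198,.295,.176)]: print(X,pj(X))
E
```

```text
1.3 [0.52048687 0.2944988  0.26633599] [[-0.002 -0.212  0.977]
 [-0.     0.977  0.212]
 [-1.     0.    -0.002]] [ 3.700e-01  2.390e-01  1.452e+00  1.000e-03  1.452e+00 -1.414e+00] [-1.11488887  0.70330168 -0.02587878]
(0.5198, 0.295, 0.214) [254.31769711 215.00052759]
(0.551, 0.302, 0.214) [254.69518461 258.44421532]
(0.489, 0.288, 0.214) [253.77445226 167.29133058]
(0.5198, 0.295, 0.176) [254.36877913 198.8999426 ]
```

View pics/w1.png

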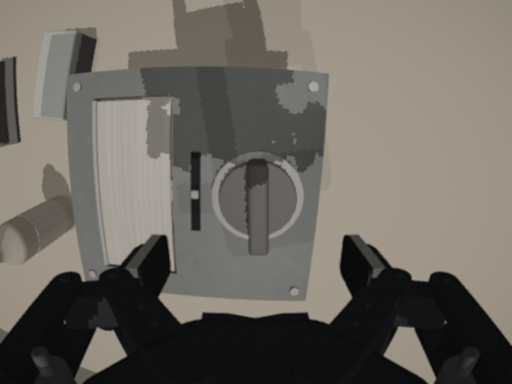

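The wrist view shows the knob bar from (258,160) to (258,253), about 2 mm to tool +y and aligned with the jaws. I'll descend and grip.

Call:
move_arm --pt "35 2 0" --pt "60 2 0" --pt "71 2 0" --pt "71 2 0" --roll '[0,0,0,0]'

```text
time: 1.75
eef_pos: [0.5174, 0.2978, 0.1941]
tool_rot: [-0.172, 1.569, 0.171]
wrist_force: [1.0, 0.4, 0.7]
opening: 0.0856
```

Call:
move_arm --pt "0 0 0" --pt "0 0 0" --pt "0 0 0" --pt "0 0 0" --pt "0 0 0" --roll '[0,0,0,0,0]' --fingers 1 --grip_force 40

```text
time: 2.25
eef_pos: [0.5205, 0.2966, 0.1972]
tool_rot: [-0.171, 1.563, 0.169]
wrist_force: [-1.2, -4.3, 8.4]
opening: 0.0134
```

Call:
move_arm --pt "0 0 0" --pt "0 0 0" --pt "0 0 0" --pt "0 0 0" --roll '[0,0,0,0]'

```text
time: 2.65
eef_pos: [0.5204, 0.2967, 0.1972]
tool_rot: [-0.171, 1.563, 0.169]
wrist_force: [-1.0, -4.5, 6.3]
opening: 0.0132
```

```bash
python3 - <<'E'
from h import *
s,R=tool(); print({k:np.round(s[k],3) for k in s})
E
```

```text
{'time': np.float64(2.65), 'qpos': array([ 0.374,  0.295,  1.528, -0.002,  1.318, -1.412]), 'qvel': array([-0.002,  0.001, -0.001, -0.001,  0.   , -0.001]), 'joint_efforts': array([ 2.1890e+00, -3.8148e+01, -2.6889e+01,  1.1320e+00, -6.6300e-01,
       -3.0000e-03]), 'eef_pos': array([0.52 , 0.297, 0.197]), 'tool_rot': array([-0.171,  1.563,  0.169]), 'wrist_force': array([-1.004, -4.486,  6.321]), 'ft_torque': array([-0.702,  0.105, -0.016]), 'opening': np.float64(0.013)}
```

Call:
move_arm --pt "-2 0 0" --pt "-2 0 0" --pt "-2 0 0" --roll '[4,8,12]'

```text
time: 2.95
eef_pos: [0.5204, 0.2962, 0.1972]
tool_rot: [-0.005, 1.57, 0.001]
wrist_force: [2.4, -4.1, -1.9]
opening: 0.0132
```

```bash
python3 - <<'E'
from h import *
s,R=tool(); print({k:np.round(s[k],3) for k in s}); print(np.arctan2(*R.as_matrix()[[1,0],1]))
E
```

```text
{'time': np.float64(2.95), 'qpos': array([ 0.374,  0.295,  1.528, -0.002,  1.319, -1.2  ]), 'qvel': array([-0.002, -0.   , -0.001, -0.004,  0.002,  0.693]), 'joint_efforts': array([  3.057, -42.019, -28.457,   1.475,   0.352,  -0.491]), 'eef_pos': array([0.52 , 0.296, 0.197]), 'tool_rot': array([-5.00e-03,  1.57e+00,  1.00e-03]), 'wrist_force': array([ 2.442, -4.089, -1.853]), 'ft_torque': array([-0.596, -0.561,  0.091]), 'opening': np.float64(0.013)}
1.5747455457971706
```

Call:
move_arm --pt "0 0 0" --pt "0 0 0" --pt "0 0 0" --roll '[4,8,12]'

```text
time: 3.25
eef_pos: [0.5204, 0.2958, 0.1972]
tool_rot: [0.159, 1.564, -0.164]
wrist_force: [2.6, -5.1, -0.5]
opening: 0.0133
```

```bash
python3 - <<'E'
from h import *
s,R=tool(); print({k:np.round(s[k],3) for k in s}); print(np.arctan2(*R.as_matrix()[[1,0],1]))
E
```

```text
{'time': np.float64(3.25), 'qpos': array([ 0.374,  0.295,  1.528, -0.003,  1.319, -0.991]), 'qvel': array([-0.003, -0.001,  0.   , -0.003,  0.002,  0.691]), 'joint_efforts': array([  3.577, -41.76 , -28.608,   1.762,   0.149,  -0.489]), 'eef_pos': array([0.52 , 0.296, 0.197]), 'tool_rot': array([ 0.159,  1.564, -0.164]), 'wrist_force': array([ 2.626, -5.133, -0.542]), 'ft_torque': array([-0.825, -0.462,  0.152]), 'opening': np.float64(0.013)}
1.3651639448181565
```

The knob is past -0.37 rad with constant low torque, so it gives clockwise. I'll continue that way.

Call:
move_arm --pt "0 0 0" --pt "0 0 0" --pt "0 0 0" --pt "0 0 0" --pt "0 0 0" --roll '[8,16,24,32,40]'

```text
time: 3.75
eef_pos: [0.5197, 0.2945, 0.1972]
tool_rot: [0.703, 1.451, -0.712]
wrist_force: [-0.0, -9.2, 1.5]
opening: 0.0133
```

Call:
move_arm --pt "0 0 0" --pt "0 0 0" --pt "0 0 0" --pt "0 0 0" --pt "0 0 0" --roll '[8,16,24,32,40]'

```text
time: 4.25
eef_pos: [0.5183, 0.294, 0.1972]
tool_rot: [1.227, 1.191, -1.241]
wrist_force: [-3.3, -10.2, 3.1]
opening: 0.0132
```

Call:
move_arm --pt "0 0 0" --pt "0 0 0" --pt "0 0 0" --pt "0 0 0" --pt "0 0 0" --roll '[8,16,24,32,40]'

```text
time: 4.75
eef_pos: [0.5169, 0.2945, 0.1972]
tool_rot: [1.714, 0.766, -1.733]
wrist_force: [-7.0, -8.7, 5.8]
opening: 0.0134
```

```bash
python3 - <<'E'
from h import *
s,R=tool(); print({k:np.round(s[k],3) for k in s}); print(np.arctan2(*R.as_matrix()[[1,0],1])-np.pi/2-.162)
E
```

```text
{'time': np.float64(4.75), 'qpos': array([ 0.374,  0.293,  1.53 , -0.003,  1.328,  1.107]), 'qvel': array([ 3.000e-03, -0.000e+00,  1.000e-03,  5.000e-03,  3.000e-03,
        1.382e+00]), 'joint_efforts': array([  2.343, -38.29 , -30.845,   1.706,  -3.021,  -1.062]), 'eef_pos': array([0.517, 0.295, 0.197]), 'tool_rot': array([ 1.714,  0.766, -1.733]), 'wrist_force': array([-6.956, -8.712,  5.769]), 'ft_torque': array([-1.428,  1.111,  0.085]), 'opening': np.float64(0.013)}
-2.4646179247193896
```

Call:
move_arm --pt "0 0 0" --pt "0 0 0" --pt "0 0 0" --pt "0 0 0" --pt "0 0 0" --roll '[3,6,8,8,8]'

```text
time: 5.25
eef_pos: [0.5167, 0.2947, 0.1972]
tool_rot: [1.802, 0.663, -1.821]
wrist_force: [-7.5, -8.1, 6.0]
opening: 0.0133
```

```bash
python3 - <<'E'
from h import *
s,R=tool(); print({k:np.round(s[k],3) for k in s}); print(np.arctan2(*R.as_matrix()[[1,0],1])-np.pi/2-.162)
E
```

```text
{'time': np.float64(5.25), 'qpos': array([ 0.374,  0.293,  1.53 , -0.003,  1.328,  1.241]), 'qvel': array([ 0.001,  0.   ,  0.   ,  0.001, -0.   ,  0.   ]), 'joint_efforts': array([  2.378, -38.286, -30.862,   1.632,  -3.032,  -0.06 ]), 'eef_pos': array([0.517, 0.295, 0.197]), 'tool_rot': array([ 1.802,  0.663, -1.821]), 'wrist_force': array([-7.485, -8.08 ,  5.966]), 'ft_torque': array([-1.447,  1.103, -0.021]), 'opening': np.float64(0.013)}
-2.598753943899042
```

Call:
move_arm --pt "0 0 0" --pt "0 0 0" --pt "0 0 0" --roll '[0,0,0]' --fingers 0

```text
time: 5.55
eef_pos: [0.5199, 0.2978, 0.1981]
tool_rot: [1.813, 0.668, -1.812]
wrist_force: [0.7, 0.4, 0.8]
opening: 0.0567
```

Call:
move_arm --pt "-30 0 0" --pt "-70 0 0" --pt "-100 0 0" --pt "-100 0 0" --roll '[0,0,0,0]'

```text
time: 5.95
eef_pos: [0.5228, 0.299, 0.3049]
tool_rot: [1.824, 0.668, -1.8]
wrist_force: [1.0, 0.4, 1.1]
opening: 0.0852
```

```bash
python3 - <<'E'
from h import *
import cv2
s,R=tool(); cv2.imwrite("pics/w2.png",bot.read_camera("wrist")); print({k:np.round(s[k],3) for k in s}); print(R.as_matrix().round(3))
E
```

```text
{'time': np.float64(5.95), 'qpos': array([3.760e-01, 2.160e-01, 1.401e+00, 1.000e-03, 1.512e+00, 1.241e+00]), 'qvel': array([-0.004,  0.036,  0.079, -0.001, -0.035,  0.001]), 'joint_efforts': array([-3.1000e-02, -3.8112e+01, -2.8821e+01, -9.0000e-03,  2.9800e-01,
        0.0000e+00]), 'eef_pos': array([0.523, 0.299, 0.305]), 'tool_rot': array([ 1.824,  0.668, -1.8  ]), 'wrist_force': array([0.971, 0.445, 1.06 ]), 'ft_torque': array([-0.006, -0.016, -0.023]), 'opening': np.float64(0.085)}
[[ 0.011  0.648 -0.761]
 [ 0.005 -0.761 -0.648]
 [-1.     0.003 -0.012]]
```

View pics/w2.png

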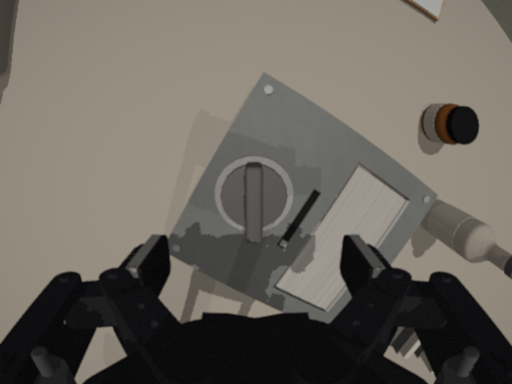

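The tab sits at the end of its slot at (283,243), so the bolt is withdrawn. Now I'll move over the rack.

Call:
move_arm --pt "-5 35 31" --pt "-15 70 62" --pt "-15 105 94" --pt "-15 140 125" --pt "-15 175 156" --roll '[0,0,0,0,0]' --fingers 0.45

```text
time: 6.5
eef_pos: [0.5134, 0.0616, 0.3114]
tool_rot: [1.81, 0.669, -1.814]
wrist_force: [0.8, -0.4, 0.4]
opening: 0.0473
```

Call:
move_arm --pt "0 35 31" --pt "0 70 62" --pt "0 105 94" --pt "0 140 125" --pt "0 175 156" --roll '[0,0,0,0,0]'

```text
time: 7.0
eef_pos: [0.5082, -0.1727, 0.3113]
tool_rot: [1.812, 0.67, -1.815]
wrist_force: [0.2, -0.5, -0.2]
opening: 0.0472
```

Call:
move_arm --pt "20 18 16" --pt "50 35 31" --pt "80 35 31" --pt "100 35 31" --pt "100 35 31" --roll '[6,13,20,25.5,25.5]'

```text
time: 7.5
eef_pos: [0.5049, -0.2163, 0.2074]
tool_rot: [2.077, 0.28, -2.095]
wrist_force: [0.3, 0.5, 0.4]
opening: 0.047
```

Call:
move_arm --pt "0 0 0" --pt "0 0 0" --roll '[0,0]'

```text
time: 7.7
eef_pos: [0.509, -0.2183, 0.2145]
tool_rot: [2.083, 0.273, -2.079]
wrist_force: [-0.6, -0.3, 0.2]
opening: 0.0469
```

```bash
cat >> h.py <<'E'
def wproj(s,R,X):
    T=bot.get_calibration("wrist");Rc=R.as_matrix()@T["hand_eye"][:3,:3];tc=s["eef_pos"]+R.as_matrix()@T["hand_eye"][:3,3]
    c=Rc.T@(np.array(X)-tc);n=np.hypot(c[0],c[1]);th=np.arctan2(n,c[2]);return T["K"][0,0]*th*c[:2]/n+T["K"][:2,2]
E
python3 - <<'E'
from h import *
import cv2
s,R=tool(); im=bot.read_camera("wrist"); cv2.imwrite("pics/w3.png",im); print({k:np.round(s[k],3) for k in s}); print(R.as_matrix().round(3))
m=[.5113,-.2171,.2595]
for q in [(.0635,.0075),(.0635,-.0075),(-.0635,-.0075),(-.0635,.0075)]: print(q,wproj(s,R,[*tp(m,q),.095]).round(1))
E
```

```text
{'time': np.float64(7.7), 'qpos': array([-0.562,  0.185,  1.627,  0.   ,  1.328,  0.747]), 'qvel': array([ 0.002, -0.015, -0.012,  0.001, -0.002,  0.005]), 'joint_efforts': array([-8.6000e-02, -3.5697e+01, -2.7683e+01, -4.0000e-03,  2.6000e-02,
       -9.0000e-03]), 'eef_pos': array([ 0.509, -0.218,  0.214]), 'tool_rot': array([ 2.083,  0.273, -2.079]), 'wrist_force': array([-0.608, -0.338,  0.234]), 'ft_torque': array([-0.016, -0.003, -0.009]), 'opening': np.float64(0.047)}
[[ 0.002  0.259 -0.966]
 [-0.001 -0.966 -0.259]
 [-1.     0.002 -0.002]]
(0.0635, 0.0075) [246.2 113.8]
(0.0635, -0.0075) [264.2 113.8]
(-0.0635, -0.0075) [262.9 253.3]
(-0.0635, 0.0075) [246.9 253.3]
```

View pics/w3.png

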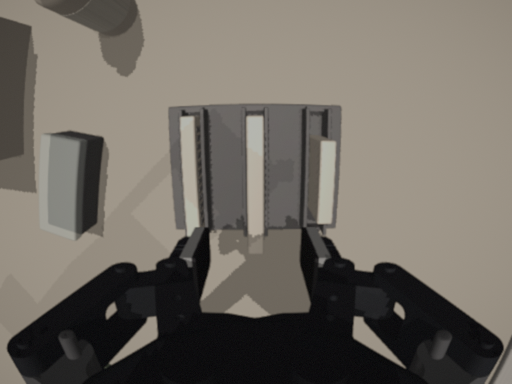

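The wrist view matches the predicted plate corners, with its top running from (247,115) to (264,253). I'll descend and grip.

Call:
move_arm --pt "45 -1 -2" --pt "85 -1 -2" --pt "120 -1 -2" --pt "141 -1 -2" --pt "141 -1 -2" --roll '[0,0,0,0,0]'

```text
time: 8.25
eef_pos: [0.508, -0.2153, 0.0699]
tool_rot: [2.079, 0.277, -2.088]
wrist_force: [-0.9, -0.3, -0.9]
opening: 0.047
```

Call:
move_arm --pt "0 0 0" --pt "0 0 0" --pt "0 0 0" --pt "0 0 0" --pt "0 0 0" --roll '[0,0,0,0,0]' --fingers 1 --grip_force 60

```text
time: 8.75
eef_pos: [0.5119, -0.2179, 0.075]
tool_rot: [2.086, 0.269, -2.076]
wrist_force: [0.9, 0.5, 6.9]
opening: 0.014
```

Call:
move_arm --pt "-10 0 0" --pt "-30 0 0" --pt "-60 0 0" --pt "-100 0 0" --pt "-140 0 0" --roll '[0,0,0,0,0]'

```text
time: 9.25
eef_pos: [0.5089, -0.2161, 0.2134]
tool_rot: [2.082, 0.274, -2.085]
wrist_force: [0.3, -0.7, -0.9]
opening: 0.0138
```

Call:
move_arm --pt "-40 0 0" --pt "-80 0 0" --pt "-115 0 0" --pt "-125 0 0" --pt "-125 0 0" --roll '[0,0,0,0,0]'

```text
time: 9.75
eef_pos: [0.5103, -0.2169, 0.3392]
tool_rot: [2.085, 0.27, -2.079]
wrist_force: [0.4, 1.0, -2.0]
opening: 0.0141
```

```bash
python3 - <<'E'
from h import *
import cv2
s,R=tool(); im=bot.read_camera("side"); cv2.imwrite("pics/s2.png",im); print({k:np.round(s[k],4) for k in s}); M=R.as_matrix();print(M.round(3))
b=[.5311,.2265,.162]; g=np.array([*tp(b,(0,-.028)),s["eef_pos"][2]]); print(g,M.T@(g-s["eef_pos"]))
print("yaw",np.arctan2(M[1,1],M[0,1]),"want",.162-np.pi/2, "bottle",unproj("top",[(254,160)],.22))
E
```

```text
{'time': np.float64(9.75), 'qpos': array([-0.558 ,  0.1023,  1.4626, -0.    ,  1.5729,  0.7527]), 'qvel': array([-0.0001,  0.0399,  0.0741,  0.0019, -0.0144,  0.0009]), 'joint_efforts': array([ 3.54000e-02, -3.70062e+01, -3.22816e+01, -2.10000e-03,
        1.00500e-01,  0.00000e+00]), 'eef_pos': array([ 0.5103, -0.2169,  0.3392]), 'tool_rot': array([ 2.0847,  0.2696, -2.0786]), 'wrist_force': array([ 0.3708,  0.9918, -1.9729]), 'ft_torque': array([ 0.038 , -0.0325, -0.0041]), 'opening': np.float64(0.0141)}
[[ 0.003  0.257 -0.966]
 [-0.002 -0.966 -0.257]
 [-1.     0.003 -0.003]]
[0.53561619 0.19886661 0.33915587] [-0.00077126 -0.39532565 -0.13137962]
yaw -1.3107345227393856 want -1.4087963267948966 bottle [[0.66056747 0.00126804 0.22      ]]
```

View pics/s2.png

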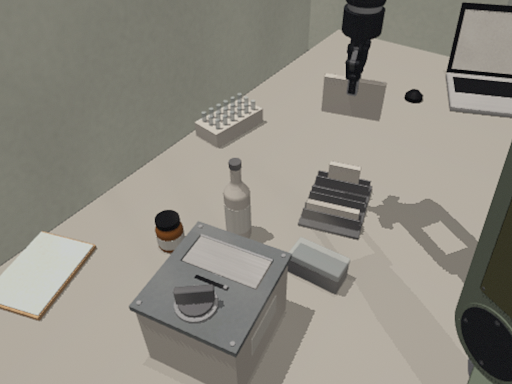

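The plate is held level at (353,97), and the bystanders are undisturbed. I'll carry it to the box.

Call:
move_arm --pt "0 -44 -15" --pt "0 -88 -29" --pt "0 -132 -44" --pt "0 -176 -58" --pt "0 -220 -73" --roll '[0,0,0,0,0]'

```text
time: 10.3
eef_pos: [0.5219, 0.0166, 0.3334]
tool_rot: [2.077, 0.274, -2.091]
wrist_force: [0.8, 0.4, -1.3]
opening: 0.0144
```

Call:
move_arm --pt "0 -44 -15" --pt "0 -88 -29" --pt "0 -132 -44" --pt "0 -175 -58" --pt "0 -175 -58" --roll '[1,2,4,5.6,5.6]'

```text
time: 10.8
eef_pos: [0.5326, 0.2037, 0.333]
tool_rot: [2.126, 0.183, -2.142]
wrist_force: [-0.2, -1.0, -1.0]
opening: 0.0142
```

Call:
move_arm --pt "30 0 0" --pt "60 0 0" --pt "75 0 0" --pt "75 0 0" --pt "75 0 0" --roll '[0,0,0,0,0]'

```text
time: 11.3
eef_pos: [0.5348, 0.1982, 0.2619]
tool_rot: [2.136, 0.173, -2.138]
wrist_force: [0.1, -0.2, -1.5]
opening: 0.0144
```

```bash
python3 - <<'E'
from h import *
import cv2
s,R=tool(); im=bot.read_camera("top"); w=bot.read_camera("wrist")
M=R.as_matrix();print(s["eef_pos"],M.round(3),s["wrist_force"],s["qpos"])
b=[.5311,.2265,.162]; g=np.array([*tp(b,(0,-.028)),s["eef_pos"][2]]); print(g,M.T@(g-s["eef_pos"]),np.arctan2(M[1,1],M[0,1])+1.4088)
cv2.imwrite("pics/w4.png",np.hstack([cv2.resize(im[160:300,60:230],(510,420)),cv2.resize(w,None,fx=.56,fy=1.09)]))
for q in [(.075,0),(.075,-.07),(-.075,0),(-.075,-.07)]: print(wproj(s,R,[*tp(b,q),.17])*[.56,1.09]+[510,0])
E
```

```text
[0.53478246 0.19818378 0.26185681] [[-0.001  0.161 -0.987]
 [-0.    -0.987 -0.161]
 [-1.     0.     0.001]] [ 0.07729504 -0.24745446 -1.49649604] [ 2.03238623e-01  1.82808159e-01  1.52874982e+00 -1.22438142e-04
  1.43132791e+00  1.61237351e+00]
[0.53561619 0.19886661 0.26185681] [-1.29493282e-06 -5.39718024e-04 -9.32769574e-04] -0.000317674146739666Traceback (most recent call last):
  File "<stdin>", line 6, in <module>
    return _nx.concatenate(arrs, 1, dtype=dtype, casting=casting)
           ~~~~~~~~~~~~~~~^^^^^^^^^^^^^^^^^^^^^^^^^^^^^^^^^^^^^^^
ValueError: all the input array dimensions except for the concatenation axis must match exactly, but along dimension 0, the array at index 0 has size 420 and the array at index 1 has size 419
```

```bash
python3 - <<'E'
from h import *
import cv2
s,R=tool(); cv2.imwrite("pics/w4.png",bot.read_camera("wrist"))
b=[.5311,.2265,.162]
for q in [(.075,0),(.075,-.07),(-.075,0),(-.075,-.07)]: print(q,wproj(s,R,[*tp(b,q),.17]))
b=[*s["eef_pos"][:2],.162]
for z in (.197,.282):
  for q in [(.0635,.0075),(.0635,-.0075)]: print("plate",z,q,wproj(s,R,[*tp(b,q),z]))
E
```

```text
(0.075, 0) [218.37967696 102.68602384]
(0.075, -0.07) [311.14308386 103.25349936]
(-0.075, 0) [223.89078856 280.26271701]
(-0.075, -0.07) [302.93540335 279.79043831]
plate 0.197 (0.0635, 0.0075) [244.88505748 117.29830481]
plate 0.197 (0.0635, -0.0075) [267.57694227 117.30448045]
plate 0.282 (0.0635, 0.0075) [237.42864134 118.78426678]
plate 0.282 (0.0635, -0.0075) [277.05273463 118.81640716]
```

View pics/w4.png

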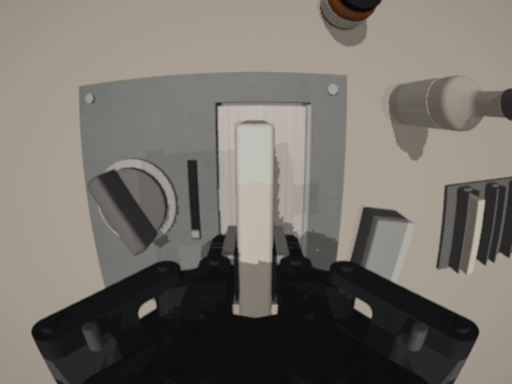

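The plate is over the opening, whose corners (218,103) and (308,103) match the prediction. The tab is still at the slot end. I'll push down.

Call:
move_arm --pt "15 0 -1" --pt "30 0 -1" --pt "40 0 -1" --pt "50 0 -1" --pt "60 0 -1" --roll '[0,0,0,0,0]'

```text
time: 11.95
eef_pos: [0.5356, 0.1989, 0.201]
tool_rot: [2.136, 0.174, -2.138]
wrist_force: [0.1, 0.6, -1.4]
opening: 0.014
```

Call:
move_arm --pt "10 0 0" --pt "20 0 0" --pt "30 0 0" --pt "44 0 0" --pt "44 0 0" --roll '[0,0,0,0,0]'

```text
time: 12.45
eef_pos: [0.534, 0.1986, 0.1554]
tool_rot: [2.131, 0.173, -2.142]
wrist_force: [-0.5, 1.2, -1.4]
opening: 0.0143
```

Call:
move_arm --pt "0 0 0" --pt "0 0 0" --roll '[0,0]'

```text
time: 12.65
eef_pos: [0.5361, 0.199, 0.1587]
tool_rot: [2.138, 0.174, -2.136]
wrist_force: [-0.8, 0.7, -0.9]
opening: 0.0139
```

Low force, so the flap is open. Now I'll release with a small opening.

Call:
move_arm --pt "0 0 0" --pt "0 0 0" --pt "0 0 0" --pt "0 0 0" --pt "0 0 0" --roll '[0,0,0,0,0]' --fingers 0.73

```text
time: 13.15
eef_pos: [0.5362, 0.1989, 0.1587]
tool_rot: [2.138, 0.174, -2.136]
wrist_force: [0.4, 0.6, 0.3]
opening: 0.0232
```

Call:
move_arm --pt "-15 0 0" --pt "-40 0 0" --pt "-80 0 0" --pt "-120 0 0" --pt "-150 0 0" --roll '[0,0,0,0,0]'

```text
time: 13.65
eef_pos: [0.5365, 0.199, 0.3125]
tool_rot: [2.141, 0.174, -2.133]
wrist_force: [0.9, -1.2, -0.3]
opening: 0.0232
```

Call:
move_arm --pt "0 0 0" --pt "0 0 0" --pt "0 0 0" --pt "0 0 0" --pt "0 0 0" --roll '[0,0,0,0,0]'

```text
time: 14.15
eef_pos: [0.5351, 0.1987, 0.3066]
tool_rot: [2.133, 0.173, -2.14]
wrist_force: [0.6, -0.7, -0.0]
opening: 0.0227
```

```bash
python3 - <<'E'
from h import *
import cv2
s,R=tool(); print(s["time"],s["eef_pos"],s["wrist_force"],s["opening"])
cv2.imwrite("pics/w5.png",bot.read_camera("wrist"));cv2.imwrite("pics/s5.png",bot.read_camera("side"))
E
```

```text
14.15 [0.53511162 0.19873901 0.30663561] [ 0.59929939 -0.71340548 -0.00318105] 0.022717536611555032
```

View pics/w5.png

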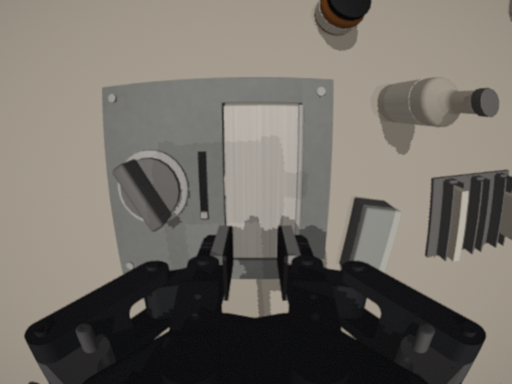

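View pics/s5.png

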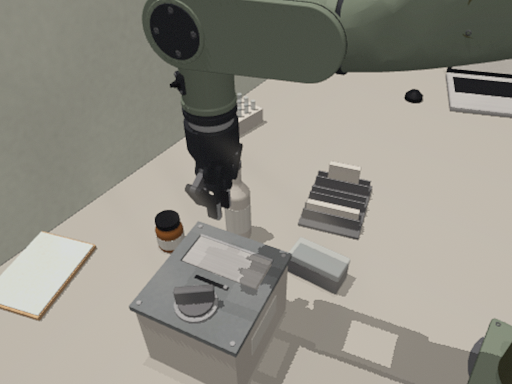

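The flap is shut at (262,165) with no plate in the jaws or on the lid. The tab is still at the slot end at (205,215), and the bystanders have not moved. I'm handing in.

```bash
python3 -c "
from workcell import bot
print(bot.sign_off())"
```

```text
the job is handed in; nothing more can be done
None
```

The microplate is in the discard box and the job is handed in, at about 14 s on the robot's clock out of 72.

- **Lock:** the knob gave clockwise. I turned it to about -2.6 rad, where it should meet its stop, and left it there.
- **Plate:** I took it from the rack's middle slot, pushed it about 75 mm down through the flap and let go.

In the last pictures the flap is shut, the bolt tab is at the end of its slot, the gripper is empty and clear, and the other items have not visibly moved. The wrist force was near zero.

The plate can't be seen inside the box. That it dropped in rests on the shut flap and the empty gripper. No check failed or disagreed, and the sign-off gave no verdict.

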